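# Show a reference cell to the inspection camera

### The arm

A 6-joint arm with a two-finger parallel gripper is mounted at the origin on a cart in front of the work surface, level with it; the furniture and walls round the work are solid. World frame = base frame: x ahead of the robot, y to its left, z up, the work surface at z = 0. Lengths are in m, angles in degrees, forces in N, time in s.
With the tool pointing down it reaches from about 0.375 to 0.9 m from the base axis. Payload 3.1 kg.
Tool frame: the origin (TCP) lies at the very end of the fingers, on their centre line; the grasp point (between the pads) lies 19 mm behind it; z points along the fingers, y is the line along which they close (so a half turn about z gives the same grasp; the last joint's range is limited). The gripper opens to 87 mm and grips with 3 to 60 N. Pads are 19 mm wide; open, the fingers measure 117 mm over their backs; the gripper's body (75 mm by 190 mm) begins 51 mm behind the grasp point.
Start: joints at [60.189, 30.224, 82.088, -0, 67.689, -10.227], TCP at [0.209, 0.589, 0.223] pointing down, gripper open.
Joint ranges: [-176.69, 176.69], [-43.24, 126.21], [12.49, 139.97], [-82, 262], [0, 151.66], [-163.58, 163.58]. Speed limits (degrees/s): [159.86, 159.86, 180, 180, 180, 180].

### API

Orientations are given as a 3x3 rotation matrix whose columns are the frame's x, y, z axes.
In Python, from rig import * gives the robot as it stands.
- The arm moves only by the tool jog_arm, never from a script. Its arguments are lists of equal length, an entry for each row: "delta_pos": the shift along the world's x, y, z in cm, a list of three; "turn": the turn about the world's z in degrees; "grip": the closure, from 0 (fully open) to 1 (shut). In form: {"delta_pos": [[x, y, z], ...], "turn": [turn, ...], "grip": [grip, ...]}. A call has 1 to 12 rows; each row is the pose to reach, as a shift and turn from the pose commanded when the call began; what a row does not reach only later rows make up. A row lasts 1/8 s, in which the tool goes at most 62.5 mm and 10.7 degrees, less where a joint would pass 70% of its speed; a pose out of reach is approached as far as the arm can. A call with a gripper value outside its range is refused whole. The fingers move at their own pace and stop on an object; the grip force is fixed at half the most. Time passes only in rows, so rows that repeat a pose let the fingers close. It gives the time, the measured TCP pose, the force, the opening and the grip force at its end, in the units of the state.
- read_state(): the state, without advancing time (a new reading comes with each control period).
- capture(name): name is "side" or "top"; returns a dict with "color" (400x640x3 uint8, blue, green, red), "fovy" (degrees; the focal length in pixels is half the picture's height over the tangent of half this angle, whatever the lens; pixels are square), "cx", "cy" (the principal point, pixels), "k1" (the pictures are not rectified: a ray, as slopes to the right and down, at radius r is drawn at 1 + k1 r^2 times it, then the intrinsics apply), "camera_from_world" (4x4, takes a point from world to camera coordinates). Camera axes: x right, y up, looking along -z (the intrinsics and any distortion apply to the point x, -y, -z); pixel columns grow to the right and rows downward; lengths in m; the calibration is good to about 2 mm. A picture is of the moment at which its call begins. There is no depth.
- hand_in(): hands the job in; it is judged then, once.
The state is a dict: "time_s": time; "joint_positions": joint angles; "qvel": joint speeds; "tau": joint torques, N m; "position": TCP position; "tcp_rot": TCP orientation; "force": force on the tool from outside, world axes, zero at the start; "moment": the same for the moment, N m; "opening": opening from 0.0 (shut) to 1.0 (fully open); "grasp_force": force on a finger pad.
Only numpy, scipy, OpenCV 4.12 (cv2) and the standard library are available. Lean on these libraries where they do the work, as an engineer would, in place of code of your own. Each camera call takes 0.05 s, during which the arm holds its last target. There are 200 camera calls.

### The job

The amber reference cell (orange cap) in the rack is to be looked over for scratches: take it by its two white frosted sides, lift it out, and hold it in the air in front of the inspection camera, centred on the lens and 11 cm from the glass, cap end up, tilted and turned so that one of its clear windows faces squarely into the lens and its frosted sides stand left and right in the picture. The job finishes while you are still holding it there, quite still. Keep fingers off the clear windows, do not touch the camera, and leave the other cells in the rack and everything else on the bench where it is.

Things in the scene. Friction and masses are not known exactly. Their poses are not given: they have to be found in the camera images.
- cell_amber_center (a point): centre of the amber cell with the orange cap: square glass cell 20 x 20 x 50 mm high plus a round cap 16 mm wide, 12 mm high (62 mm in all, about 60 g). Point half-way up, 31 mm above its underside. z to the cap; clear windows face +x and -x, white frosted sides +y and -y. Stands upright in a rack pocket, lowest 20 mm inside. This is the one to show.
- cell_blue_center (a point): centre of the blue cell with the blue cap: square glass cell 20 x 20 x 50 mm high plus a round cap 16 mm wide, 12 mm high (62 mm in all, about 60 g). Point half-way up, 31 mm above its underside. z to the cap; clear windows face +x and -x, white frosted sides +y and -y. Stands upright in a rack pocket, lowest 20 mm inside.
- cell_green_center (a point): centre of the green cell with the green cap: square glass cell 20 x 20 x 50 mm high plus a round cap 16 mm wide, 12 mm high (62 mm in all, about 60 g). Point half-way up, 31 mm above its underside. z to the cap; clear windows face +x and -x, white frosted sides +y and -y. Stands upright in a rack pocket, lowest 20 mm inside.
- cell_amber_windows: the clear amber glass of the amber cell, flush with the cell's faces on its +x and -x sides, 12 mm wide and 40 mm high; origin at the middle of the cell's underside, axes as the cell's.
- rack: grey fixed rack, 172 mm along its x, 42 mm along its y, 28 mm high; origin at the middle of its underside. Three 22.5 mm square pockets, 20 mm deep, 54 mm apart in a row along its x; which cell stands in which varies. Windows face along the row, frosted sides out of it, so fingers closing across the row (along its y) take the frosted sides.
- camera_stand: inspection camera on a fixed stand: grey foot 110 x 110 x 14 mm, a column, and a white camera head (about 105 mm long, 44 mm wide and high) on a tilt hinge 260 mm above the bench, over the middle of the foot; origin at the middle of the foot's underside. The lens looks to its -x side.
- camera_head (a joint): tilt of the camera head in rad: 0 looks level, positive looks downwards by that angle. Stiff; it stays where it is.
- lens (a point): centre of the front glass of the lens, on the lens axis. Axes of the camera head: -x is the way the lens looks, y is level, z is square to both (it leans towards the viewed side when the head looks down).
- view_point (a point): the point to show the cell at: on the lens axis, 110 mm in front of the lens glass. Axes as lens. A cell shown properly has its centre here, its x axis along this x axis (either way round), its y axis along this y axis (either way round) and its cap end along this z axis.
- crucible: white porcelain crucible with lid, 45 mm across, 50 mm high, loose bystander; origin at the middle of its underside.
- petri: covered glass dish, 68 mm across, 14 mm high, loose bystander; origin at the middle of its underside.
- weighing_a: glass weighing bottle with lid, 42 mm across, 62 mm high, loose bystander; origin at the middle of its underside.
- dropper_1: dropper bottle with a red rubber bulb, 42 mm across, 122 mm high, loose bystander; origin at the middle of its underside.
- cell_amber: the whole amber cell; origin at the middle of its underside, 31 mm below its centre; axes as above.
Things that resemble listed ones, but are neither listed nor needed, are in the scene too. Leave any pink look-alike of the rack alone.

How it is judged:
By the outcome, as a careful person would: the job done as asked, in the order asked, and still so for the second after the job is handed in, while the arm keeps its last pose, push and grip.
It also fails if it takes over 38 s, if anything falls off the work surface, if the arm or the gripper's body presses on something with over 40 N, if the wrist force passes 120 N, or if a joint passes its speed limit or range.

## Working session

There is one attempt and no reset: what is moved stays moved. The work goes in short steps, Python scripts to look and compute and a tool call to move; the robot and the scene stay as the last step left them, time stands still between calls to the robot, and variables do not carry over. Pictures are saved under pics/ and viewed, at most 10 in all, crops included, and the job is handed in when it is done.

Besides the shell and the picture viewer there is one more tool, called after ">>>" as name([rows], argument=value, ...), one row to a line, values as JSON. jog_arm: Moves the arm, as the interface text tells. Its arguments: {"type":"object","properties":{"delta_pos":{"type":"array"},"turn":{"type":"array"},"grip":{"type":"array"}},"required":["delta_pos","turn","grip"]}

```bash
mkdir -p pics; ls; python3 - <<'E'
from rig import *
import cv2,json,pickle
d={n:capture(n) for n in("side","top")}
pickle.dump(d,open('c0.pkl','wb'))
for n in d:
    cv2.imwrite(f'pics/{n}0.png',d[n]['color']); print({k:v for k,v in d[n].items() if k!='color'})
print(read_state())
E
```

```text
pics
{'fovy': 46.295315452304955, 'cx': 320.8266945112028, 'cy': 200.2865945264398, 'k1': -0.06972670618468542, 'camera_from_world': array([[ 0.85750512, -0.51420357,  0.01672287, -0.4662621 ],
       [ 0.32435325,  0.56556313,  0.75824357, -0.27604457],
       [-0.39934939, -0.64477363,  0.65175688, -1.04026363],
       [ 0.        ,  0.        ,  0.        ,  1.        ]])}
{'fovy': 46.18333171018578, 'cx': 312.7927127913549, 'cy': 200.2247220389915, 'k1': -0.1299893037265986, 'camera_from_world': array([[ 0.01829947, -0.999822  , -0.00459268, -0.04511123],
       [ 0.98286089,  0.0171459 ,  0.18354968, -0.54543029],
       [-0.18343826, -0.00787283,  0.98299971, -1.30634722],
       [ 0.        ,  0.        ,  0.        ,  1.        ]])}
{'time_s': 0.1, 'joint_positions': array([ 6.01882990e+01,  3.02720595e+01,  8.21492924e+01, -5.24552732e-04,
        6.76877469e+01, -1.02266463e+01]), 'qvel': array([-0.15296255, -0.1179729 , -0.07190549, -0.0322222 , -0.01860981,
       -0.04036606]), 'tau': array([-4.40433869e-04, -4.40988994e+01, -1.77151376e+01,  6.34577125e-02,
        5.33505587e-02, -5.68507085e-05]), 'position': array([0.20914251, 0.58827747, 0.22168504]), 'tcp_rot': array([[-9.42145934e-01,  3.35201665e-01, -9.39292946e-04],
       [ 3.35202819e-01,  9.42144536e-01, -1.65635804e-03],
       [ 3.29735745e-04, -1.87538463e-03, -9.99998187e-01]]), 'force': array([ 0.35628982,  0.42857634, -0.42714929]), 'moment': array([-0.04474608, -0.02595313, -0.01132397]), 'grasp_force': 0.0, 'opening': 0.9957302306052462}
```

View pics/side0.png

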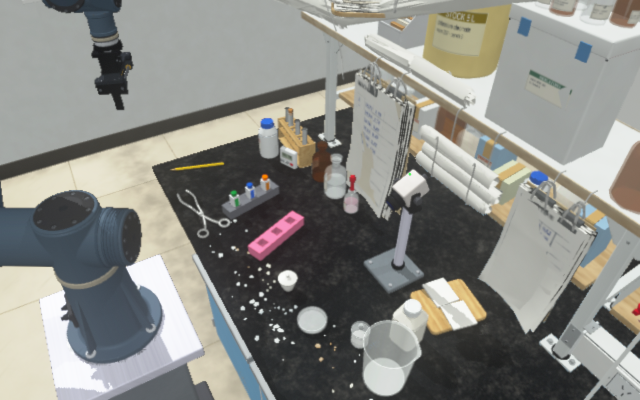

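View pics/top0.png

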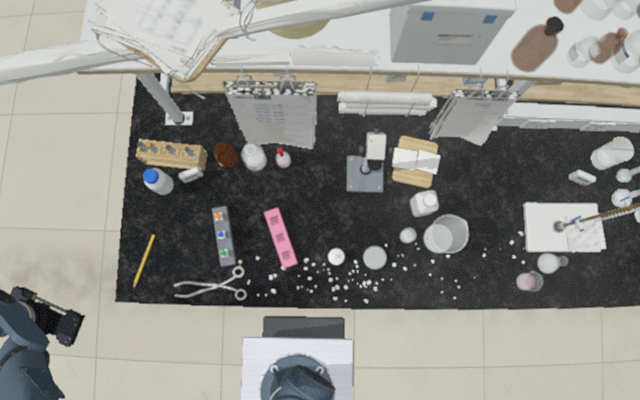

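```bash
python3 - <<'E'
import cv2,pickle,numpy as np
d=pickle.load(open('c0.pkl','rb'))
s=d['side']['color'];t=d['top']['color']
R=lambda im,x,y,w,h,f:cv2.resize(im[y:y+h,x:x+w],None,fx=f,fy=f,interpolation=cv2.INTER_CUBIC)
a=R(s,215,165,75,55,5);b=R(s,355,160,80,130,4.5)
c=R(t,200,195,65,80,5);e=R(t,335,120,65,80,4.5)
def pad(ims,f='x'):
    h=max(i.shape[0] for i in ims);return np.hstack([cv2.copyMakeBorder(i,0,h-i.shape[0],0,5,0) for i in ims])
cv2.imwrite('pics/c1.png',pad([a,b])) ;cv2.imwrite('pics/c2.png',pad([c,e]))
E
```

```text
(no output)
```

View pics/c1.png

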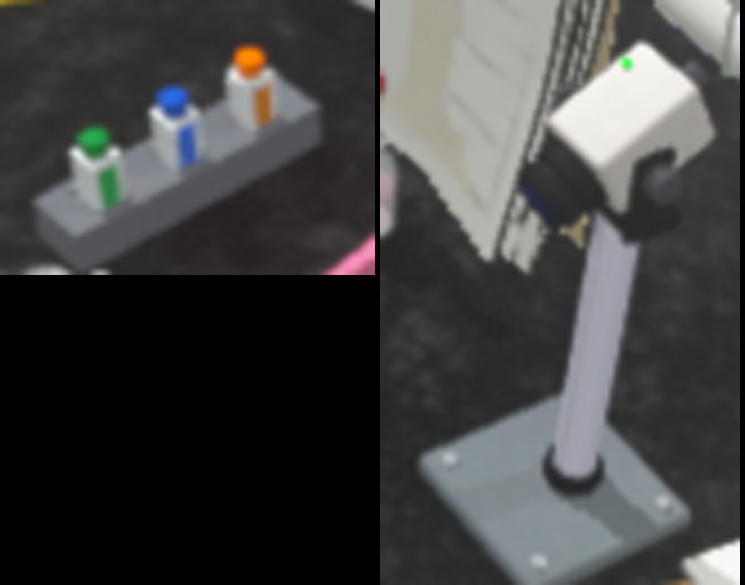

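View pics/c2.png

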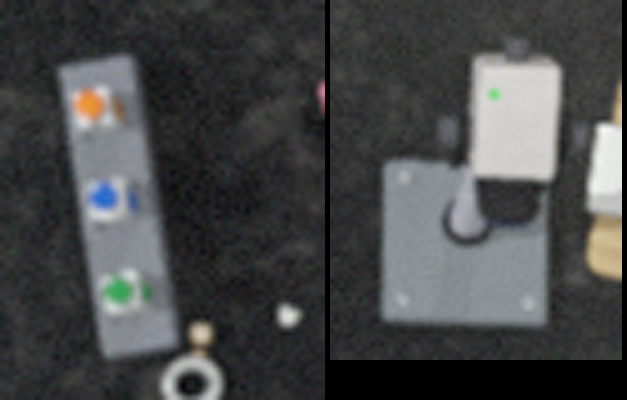

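```bash
cat > h.py <<'E'
import numpy as np,cv2
def K(c):
    f=200/np.tan(np.radians(c['fovy']/2));return np.array([[f,0,c['cx']],[0,f,c['cy']],[0,0,1]])
F=np.diag([1.,-1,-1,1])
def proj(c,P):
    M=F@c['camera_from_world']; P=np.atleast_2d(np.asarray(P,float))@M[:3,:3].T+M[:3,3]
    s=P[:,:2]/P[:,2:]; s=s*(1+c['k1']*(s**2).sum(1,keepdims=True)); k=K(c)
    return s*k[0,0]+k[:2,2]
def ray(c,uv):
    s=cv2.undistortPoints(np.array([[uv]],float),K(c),np.array([c['k1'],0,0,0,0.]))[0,0]
    M=np.linalg.inv(F@c['camera_from_world']); d=M[:3,:3]@[s[0],s[1],1]; return M[:3,3],d/np.linalg.norm(d)
def onz(c,uv,z): o,d=ray(c,uv); return o+d*(z-o[2])/d[2]
def tri(cs,uvs):
    A=0;b=0
    for c,u in zip(cs,uvs):
        o,d=ray(c,u);Q=np.eye(3)-np.outer(d,d);A=A+Q;b=b+Q@o
    p=np.linalg.solve(A,b);return p,[np.linalg.norm((np.eye(3)-np.outer(r[1],r[1]))@(p-r[0])) for r in map(lambda z:ray(*z),zip(cs,uvs))]
def box(o,x,dims,z0=0):
    "8 corners, origin mid underside, yaw"
    c,s=np.cos(x),np.sin(x);return np.array([[o[0]+c*i*dims[0]/2-s*j*dims[1]/2,o[1]+s*i*dims[0]/2+c*j*dims[1]/2,z0+k*dims[2]] for k in(0,1) for i,j in((-1,-1),(1,-1),(1,1),(-1,1))])
E
python3 - <<'E'
from h import *;import pickle
d=pickle.load(open('c0.pkl','rb'));S,T=d['side'],d['top']
# caps mid-height z=.064
for n,s,t in(('amber',(265,178),(217.8,216)),('blue',(249.6,185.5),(221,234.7)),('green',(234,193.5),(224,253))):
    print(n,tri([S,T],[s,t]),onz(T,t,.066),onz(S,s,.064))
# rack top corners, top view
for u in((212,208),(226.5,206),(220.8,266),(235.5,263.5)): print('rackT',onz(T,u,.028))
for u in((222,206),(232,213),(279,187),(266.5,179.5)): print('rackS',onz(S,u,.028))
for u in((347,156),(382.5,156.5),(382.5,191.5),(346.5,191)): print('footT',onz(T,u,.014))
for u in((364,262.5),(395,248),(432,274.5),(393,292)): print('footS',onz(S,u,.014))
# head: rear top edge corners top view etc
for n,s,t in(('led',(410.6,174),(371.4,140.8)),('frontTopL?',(393,187),(367,159.3)),('frontTopR',(405,197),(384,160)),('rearTopR',(426,181),(384.5,135)),('rearTopL',(414,170),(366.5,134)),):
    print(n,tri([S,T],[s,t]))
c=d['side']['color'][160:200,225:285]
cv2.imwrite('pics/c3.png',cv2.resize(c,None,fx=12,fy=12,interpolation=cv2.INTER_LANCZOS4))
E
```

```text
amber (array([0.49447789, 0.23582945, 0.06129339]), [np.float64(0.001221657795749256), np.float64(0.001221657795749307)]) [0.49262414 0.23522824 0.066     ] [0.49429367 0.23229095 0.064     ]
blue (array([0.44050107, 0.22325183, 0.06393407]), [np.float64(0.0011773352969133752), np.float64(0.0011773352969133512)]) [0.43916179 0.22320464 0.066     ] [0.44160267 0.22283976 0.064     ]
green (array([0.38857123, 0.21213932, 0.06417869]), [np.float64(0.0009821654584739568), np.float64(0.0009821654584738035)]) [0.3875113  0.21208265 0.066     ] [0.38957591 0.21205199 0.064     ]
rackT [0.52178399 0.26196714 0.028     ]
rackT [0.52855915 0.21901314 0.028     ]
rackT [0.35234562 0.22710682 0.028     ]
rackT [0.36059528 0.18457905 0.028     ]
rackS [0.35268996 0.2200159  0.028     ]
rackS [0.36562337 0.17903032 0.028     ]
rackS [0.52944347 0.21588397 0.028     ]
rackS [0.51321903 0.26621608 0.028     ]
footT [ 0.69100009 -0.13617248  0.014     ]
footT [ 0.6915651  -0.24406544  0.014     ]
footT [ 0.58308999 -0.24285272  0.014     ]
footT [ 0.58268384 -0.13509611  0.014     ]
footS [ 0.58462147 -0.14226395  0.014     ]
footS [ 0.6832406  -0.14174582  0.014     ]
footS [ 0.7072508  -0.25965033  0.014     ]
footS [ 0.59075753 -0.25367951  0.014     ]
led (array([ 0.65258543, -0.17828989,  0.29131923]), [np.float64(0.0018141390622207663), np.float64(0.0018141390622208864)])
frontTopL? (array([ 0.61376315, -0.17053745,  0.26548927]), [np.float64(0.0027750367973405406), np.float64(0.0027750367973404574)])
frontTopR (array([ 0.61213275, -0.21243602,  0.26877536]), [np.float64(0.0030478996861006617), np.float64(0.0030478996861006235)])
rearTopR (array([ 0.66876703, -0.21085432,  0.28844022]), [np.float64(0.0014508292583335423), np.float64(0.001450829258333567)])
rearTopL (array([ 0.6714246 , -0.16707858,  0.28751166]), [np.float64(0.002246890566441393), np.float64(0.0022468905664414654)])
```

View pics/c3.png

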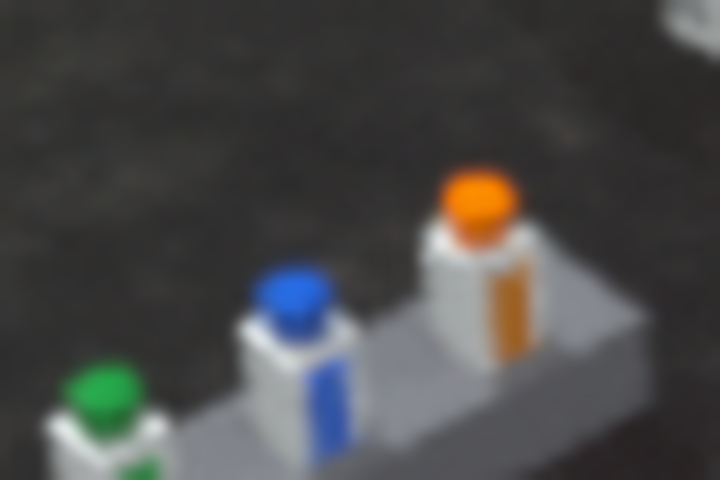

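```bash
python3 - <<'E'
from h import *;import pickle
d=pickle.load(open('c0.pkl','rb'));S,T=d['side'],d['top']
def ony(c,uv,y): o,dd=ray(c,uv); return o+dd*(y-o[1])/dd[1]
y0=-.190
for n,u,y in(('FR',(405.4,196.7),y0-.022),('RR',(425.7,180.4),y0-.022),('FL',(392.8,186.7),y0+.022),('RL',(413.9,169.3),y0+.022),('RRb',(429,188.9),y0-.022)): print(n,ony(S,u,y).round(4))
def crop(c,x,y,w,h,f):return cv2.resize(c['color'][y:y+h,x:x+w],None,fx=f,fy=f,interpolation=cv2.INTER_CUBIC)
cv2.imwrite('pics/c4.png',np.hstack([crop(S,380,160,56,60,7),crop(T,350,125,50,60,7)]))
E
```

```text
FR [ 0.6175 -0.212   0.2679]
RR [ 0.6682 -0.212   0.2915]
FL [ 0.6189 -0.168   0.2633]
RL [ 0.6727 -0.168   0.2902]
RRb [ 0.6838 -0.212   0.2621]
```

View pics/c4.png

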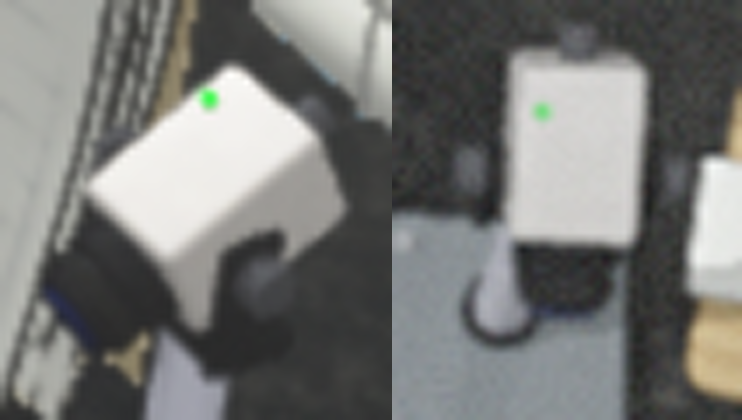

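>>> jog_arm([
  [6,-6,0],
  [12,-12,0],
  [17,-18,0],
  [22,-24,-1],
  [26,-30,-2],
  [28.4,-35.4,-4],
  [28.4,-35.4,-6],
  [28.4,-35.4,-8],
  [28.4,-35.4,-10],
  [28.4,-35.4,-10],
], turn=[-8,-16,-24,-32,-40,-48,-54,-58.4,-58.4,-58.4], grip=[0.5,0.5,0.5,0.5,0.5,0.5,0.5,0.5,0.5,0.5])

```text
time_s: 1.35
position: [0.4921, 0.2339, 0.1208]
tcp_rot: [[-0.207, 0.978, -0.005], [0.978, 0.207, -0.001], [-0.0, -0.005, -1.0]]
force: [0.1, -0.5, 0.8]
opening: 0.502
grasp_force: 0.0
```

```bash
cat > fit.py <<'E'
from h import *;import pickle
from scipy.optimize import least_squares
d=pickle.load(open('c0.pkl','rb'));S,T=d['side'],d['top']
pts={'S':{(1,1,1):(413.1,169.3),(-1,1,1):(392.6,186.7),(-1,-1,1):(404,196.9),(1,-1,1):(425.7,179.6),(1,-1,-1):(429.6,189.6),(-1,-1,-1):(407.9,207.1)},
'T':{(1,1,1):(367.1,134.3),(1,-1,1):(386.1,134.3),(-1,-1,1):(385,160),(-1,1,1):(366.6,159),(1,1,-1):(367.1,132.1)}}
def Rm(t,w): # head axes, x back
    return np.array([[np.cos(w),-np.sin(w),0],[np.sin(w),np.cos(w),0],[0,0,1]])@np.array([[np.cos(t),0,-np.sin(t)],[0,1,0],[np.sin(t),0,np.cos(t)]])
off={}
def res(p):
    c,t,w,L,a,r=p[:3],p[3],p[4],p[5],p[6],p[7];so=p[8:10];R=Rm(t,w);o=[]
    for cam,k,sh in((S,'S',so),(T,'T',0*so)):
        ks=list(pts[k]);o.append((proj(cam,[c+R@(np.array(q)*[L/2,.022,.022]) for q in ks])+sh-np.array([pts[k][q] for q in ks])).ravel())
    f=c-R[:,0]*(L/2+a); ph=np.linspace(0,6.28,73)
    ring=[f+r*(R[:,1]*np.cos(i)+R[:,2]*np.sin(i)) for i in ph]
    a1=proj(S,ring)+so;a2=proj(T,ring)
    o.append([a1[:,0].min()-386,a1[:,1].max()-210.3,a2[:,1].max()-170,(a2[:,0].max()-a2[:,0].min()-14.5)])
    return np.r_[np.concatenate(o),so/2.,w/.03]
s=least_squares(res,[.64,-.19,.26,.45,0,.06,.03,.017,0,0],x_scale=[.01,.01,.01,.1,.1,.01,.01,.01,1,1],loss='soft_l1')
p=s.x;R=Rm(p[3],p[4]);f=p[:3]-R[:,0]*(p[5]/2+p[6])
if __name__=='__main__':
    print(p.round(4),'tilt',np.degrees(p[3]),'yaw',np.degrees(p[4]),'cost',s.cost);print('lens',f,'view',f-R[:,0]*.11)
    print(s.fun.round(1))
E
python3 fit.py
python3 - <<'E'
from rig import *
import cv2,pickle,numpy as np
d={n:capture(n) for n in("side","top")}
pickle.dump(d,open('c1.pkl','wb'))
cr=lambda c,x,y,w,h,f:cv2.resize(c['color'][y:y+h,x:x+w],None,fx=f,fy=f,interpolation=cv2.INTER_CUBIC)
cv2.imwrite('pics/c5.png',np.hstack([cr(d['side'],220,130,80,90,4.5),cr(d['top'],190,185,90,90,4.5)]))
E
```

```text
[ 0.6479 -0.1907  0.262   0.4536 -0.0035  0.0608  0.0252  0.0179  0.8963
 -0.566 ] tilt 25.98827167644462 yaw -0.20218687903220203 cost 5.372000316586842
lens [ 0.5978534  -0.19052262  0.23763128] view [ 0.4989768  -0.1901737   0.18943069]
[-0.3 -1.2 -1.4 -1.1 -0.   0.2  0.4 -0.5  0.4  1.1  0.7  1.1  0.9  0.2
 -0.1  0.6 -0.3 -0.5  0.3  0.1 -0.8  0.1 -0.5  0.5 -1.  -0.3  0.4 -0.3
 -0.1]
```

View pics/c5.png

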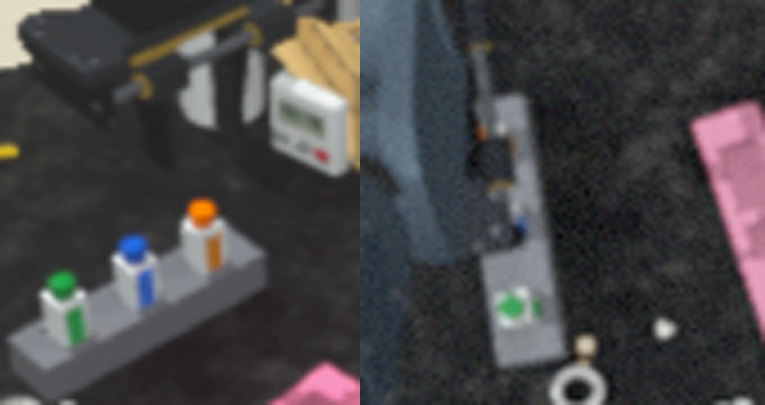

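```bash
python3 - <<'E'
from h import *;import pickle
d=pickle.load(open('c1.pkl','rb'));S,T=d['side'],d['top']
u=np.array([.978,.207,0])*.022
t=np.array([.4921,.2339,.1208])
print(proj(S,[t-u,t,t+u]),proj(S,[[.4935,.2345,.064],[.4935,.2345,.070]]))
# crop coords
print((proj(S,[t-u,t,t+u])-[220,130])*4.5)
c=d['side']['color'][125:185,235:295]
cv2.imwrite('pics/c6.png',cv2.resize(c,None,fx=10,fy=10,interpolation=cv2.INTER_CUBIC))
E
```

```text
[[256.51888309 165.04618202]
 [262.82278391 161.94085039]
 [269.02034443 158.88997082]] [[264.41713121 177.67476038]
 [264.2894413  176.02666222]]
[[164.33497391 157.70781907]
 [192.70252758 143.73382674]
 [220.59154995 130.0048687 ]]
```

View pics/c6.png

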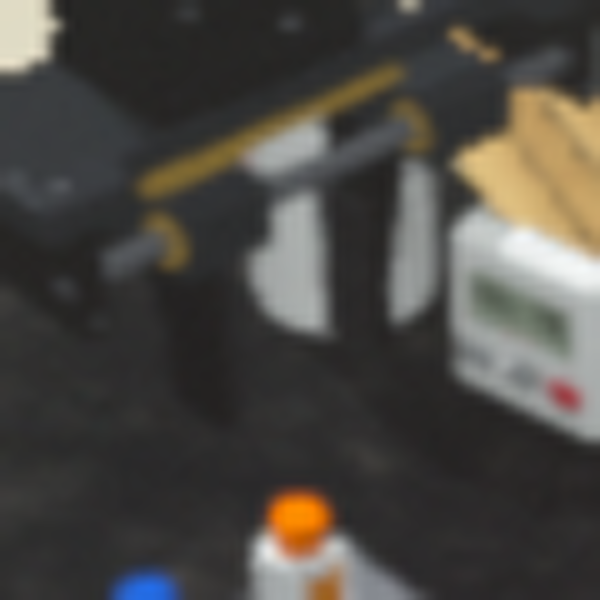

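>>> jog_arm([
  [0.15,0,-2.5],
  [0.15,0,-5],
  [0.15,0,-7],
  [0.15,0,-8.5],
  [0.15,0,-8.9],
  [0.15,0,-8.9],
  [0.15,0,-8.9],
  [0.15,0,-8.9],
  [0.15,0,-8.9],
  [0.15,0,-8.9],
  [0.15,0,-8.9],
], turn=[0,0,0,0,0,0,0,0,0,0,0], grip=[0.5,0.5,0.5,0.5,0.5,0.5,0.7,1,1,1,1])

```text
time_s: 2.82
position: [0.4948, 0.2348, 0.0337]
tcp_rot: [[-0.208, 0.978, -0.0], [0.978, 0.208, -0.0], [-0.0, -0.0, -1.0]]
force: [-0.8, -1.0, 2.6]
opening: 0.227
grasp_force: 30.0
```

>>> jog_arm([
  [0,0,0.5],
  [0,0,1.1],
  [0,0,1.55],
  [0,0,1.55],
  [0.06,-0.29,1.55],
  [0.12,-0.59,1.55],
  [0.19,-0.88,1.55],
  [0.25,-1.17,1.55],
  [0.29,-1.37,1.55],
  [0.33,-1.56,1.55],
  [0.33,-1.56,1.55],
], turn=[0,0,0,0,0,0,0,0,0,0,0], grip=[1,1,1,1,1,1,1,1,1,1,1])

```text
time_s: 4.2
position: [0.4972, 0.2217, 0.0495]
tcp_rot: [[-0.206, 0.979, -0.001], [0.979, 0.206, 0.004], [0.004, -0.0, -1.0]]
force: [-3.8, 9.3, 3.9]
opening: 0.223
grasp_force: 30.0
```

```bash
python3 - <<'E'
from rig import *
import cv2,pickle,numpy as np
s=read_state();print(s['position'],s['force'],s['moment'],s['opening'])
d={n:capture(n) for n in("side","top")}
pickle.dump(d,open('c2.pkl','wb'))
cr=lambda c,x,y,w,h,f:cv2.resize(c['color'][y:y+h,x:x+w],None,fx=f,fy=f,interpolation=cv2.INTER_CUBIC)
cv2.imwrite('pics/c7.png',np.hstack([cr(d['side'],235,150,56,60,7),cr(d['top'],200,190,50,60,7)]))
E
```

```text
[0.49724077 0.22170624 0.04948966] [-3.804105    9.26206706  3.93253219] [ 1.9337003   0.68069746 -0.02424998] 0.2227365072082409
```

View pics/c7.png

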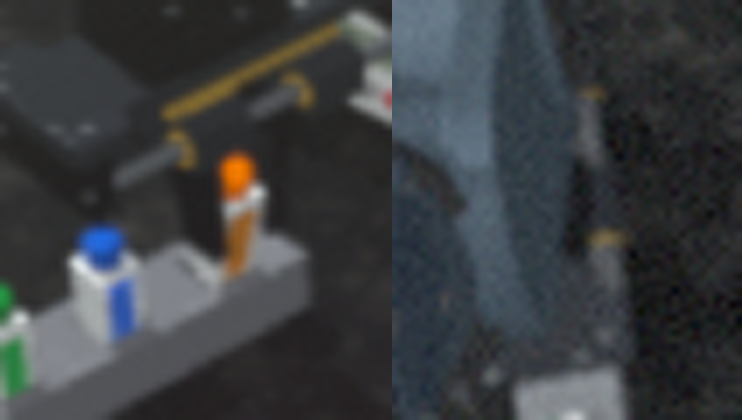

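>>> jog_arm([
  [0.03,-0.13,0],
  [0.055,-0.26,0],
  [0.055,-0.26,0],
  [0.0,0.1,1],
  [0.0,0.1,3],
  [0.0,0,6],
  [0.0,0,9],
  [0.0,0,9],
  [0.0,0,9],
], turn=[0,0,0,0,0,0,0,0,0], grip=[1,1,1,1,1,1,1,1,1])

```text
time_s: 5.42
position: [0.4978, 0.2189, 0.1386]
tcp_rot: [[-0.208, 0.978, -0.001], [0.978, 0.208, -0.0], [-0.0, -0.001, -1.0]]
force: [0.2, -0.1, -0.7]
opening: 0.226
grasp_force: 30.0
```

```bash
python3 - <<'E'
from rig import *
import cv2,pickle,numpy as np
s=read_state();print(s['position'],s['force'],s['moment'],s['opening'])
d={n:capture(n) for n in("side","top")}
d['pos']=s['position'];d['R']=s['tcp_rot']
pickle.dump(d,open('c3.pkl','wb'))
cr=lambda c,x,y,w,h,f:cv2.resize(c['color'][y:y+h,x:x+w],None,fx=f,fy=f,interpolation=cv2.INTER_CUBIC)
cv2.imwrite('pics/c8.png',cr(d['side'],240,125,50,50,12))
E
```

```text
[0.49776885 0.2188635  0.13855097] [ 0.19446511 -0.08402552 -0.67083104] [-0.06644133 -0.00262747 -0.01498256] 0.22586014987434377
```

View pics/c8.png

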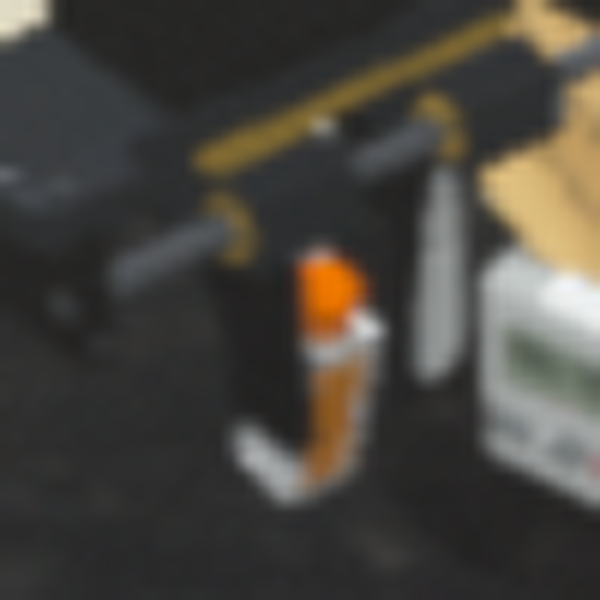

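```bash
cat > fitc.py <<'E'
from h import *;import pickle,sys
from scipy.optimize import least_squares
def fitcell(S,pos,u,n,pts,sd=1.0):
    Z=np.array([0,0,1.])
    def mod(p):
        t,a,b=p[:3];z=np.cos(t)*Z+np.sin(t)*n;m=np.cos(t)*n-np.sin(t)*Z;c=pos+a*n+b*Z
        return c,m,z
    def res(p):
        c,m,z=mod(p);P=[c+m*k[0]+u*k[1]+z*k[2] for k in pts]
        return np.r_[(proj(S,np.array(P))+p[3:5]-np.array(list(pts.values()))).ravel(),p[3:5]/sd,(p[2]-.008)/.004]
    s=least_squares(res,[.4,0,.01,0,0],x_scale=[.1,.01,.01,1,1],loss='soft_l1',f_scale=.5)
    return s,mod(s.x)
E
python3 - <<'E'
from fitc import *
d=pickle.load(open('c3.pkl','rb'))
q={(.010,-.010,-.031):(288,503),(-.010,-.010,-.031):(233,438),(.010,.010,-.031):(350,465),(.010,.010,.019):(385,330),
(.010,-.006,-.025):(308,485),(.010,.006,-.025):(338,470),(.010,-.006,.015):(312,365),(.010,.006,.015):(362,350),(0,0,.025):(333,296)}
q={k:(240+(v[0]+.5)/12-.5,125+(v[1]+.5)/12-.5) for k,v in q.items()}
for sd in(.3,1,3):
    s,m=fitcell(d['side'],d['pos'],np.array([.978,.208,0]),np.array([.208,-.978,0]),q,sd)
    print(np.degrees(s.x[0]),s.x,s.cost);
print(s.fun.round(1))
E
```

```text
17.88541315014255 [ 0.31215935 -0.00488682  0.00888639  0.01138975 -0.01592473] 1.4789495774903108
17.92437716494214 [ 0.3128394  -0.00515051  0.00849613  0.07453128 -0.10432237] 1.4662466402676
17.96770454649096 [ 0.3135956  -0.0054312   0.00811918  0.14299701 -0.18743722] 1.4529479821948617
[-0.3 -0.1 -0.   0.6  0.2  0.3 -0.2 -0.1 -0.6 -0.5  0.4 -0.9  1.1  0.2
  0.4 -0.2 -0.7  0.3  0.  -0.1  0. ]
```

>>> jog_arm([
  [-1,-2,2],
  [-2,-6,4.3],
  [-2.8,-10,4.3],
  [-2.8,-14,4.3],
  [-2.8,-18,4.3],
  [-2.8,-22,4.3],
  [-2.8,-26,4.3],
  [-2.8,-30,4.3],
  [-2.8,-34,4.3],
  [-2.8,-37.5,4.3],
  [-2.8,-40.9,4.3],
  [-2.8,-40.9,4.3],
], turn=[-5,-14,-23,-32,-42,-52,-62,-72,-82,-92,-99,-102], grip=[1,1,1,1,1,1,1,1,1,1,1,1])

```text
time_s: 7.02
position: [0.4702, -0.1924, 0.1809]
tcp_rot: [[1.0, -0.005, -0.001], [-0.005, -1.0, -0.0], [-0.001, 0.0, -1.0]]
force: [-0.2, -0.3, -0.6]
opening: 0.227
grasp_force: 30.0
```

>>> jog_arm([
  [0,0,0],
  [0,0,0],
  [0,0,0],
], turn=[0,0,0], grip=[1,1,1])

```text
time_s: 7.4
position: [0.4701, -0.1892, 0.1818]
tcp_rot: [[1.0, 0.002, -0.001], [0.002, -1.0, 0.0], [-0.001, -0.0, -1.0]]
force: [0.5, -0.1, -0.2]
opening: 0.226
grasp_force: 30.0
```

```bash
python3 - <<'E'
from rig import *
import cv2,pickle,numpy as np
s=read_state();print(s['position'],s['tcp_rot'],s['force'],s['joint_positions'])
d={n:capture(n) for n in("side","top")}
d['pos']=s['position'];d['R']=s['tcp_rot']
pickle.dump(d,open('c4.pkl','wb'))
cr=lambda c,x,y,w,h,f:cv2.resize(c['color'][y:y+h,x:x+w],None,fx=f,fy=f,interpolation=cv2.INTER_CUBIC)
import h
u,v=h.proj(d['side'],s['position']+[0,0,.01])[0];print(u,v)
x,y=int(u)-24,int(v)-30;print(x,y)
cv2.imwrite('pics/c9.png',cr(d['side'],x,y,66,50,12))
E
```

```text
[ 0.47012501 -0.18917162  0.18181134] [[ 9.99998675e-01  1.53092046e-03 -5.53556115e-04]
 [ 1.53112913e-03 -9.99998757e-01  3.76726301e-04]
 [-5.52978689e-04 -3.77573367e-04 -9.99999776e-01]] [ 0.54667698 -0.12693902 -0.20025724] [-3.45716439e+01  2.45181900e+01  1.01335773e+02 -2.75905717e-04
  5.41844011e+01  5.53407963e+01]
338.6278378703534 240.8456766647925
314 210
```

View pics/c9.png

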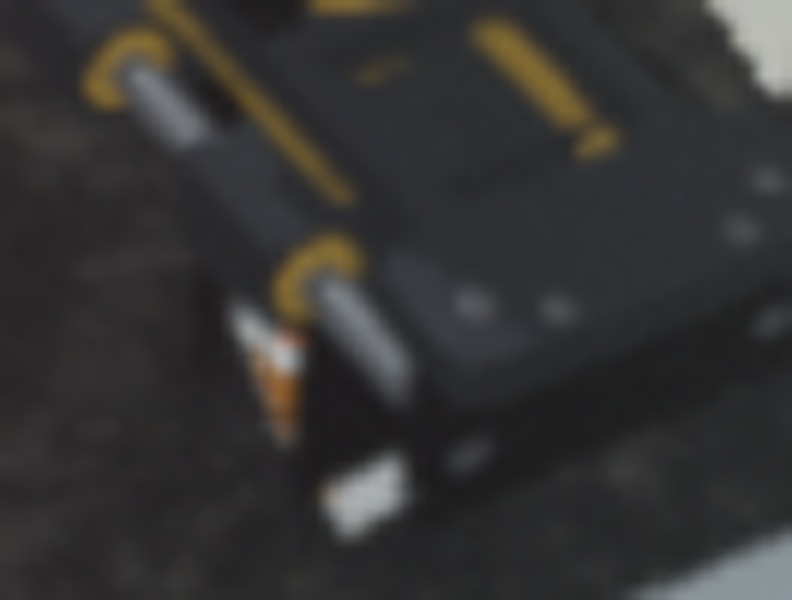

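```bash
cat > ren.py <<'E'
from h import *;import pickle
from scipy.optimize import minimize
SS=8
def frame(fn):
    d=pickle.load(open(fn,'rb'));R=d['R'];return d['side'],d['pos'],R[:,1],d
def geom(pos,u,n,t,a,b):
    Z=np.array([0,0,1.]);z=np.cos(t)*Z+np.sin(t)*n;m=np.cos(t)*n-np.sin(t)*Z;c=pos+a*n+b*Z
    return lambda i,j,k:c+m*i+u*j+z*k
def labels(cam,pos,u,n,p,win,sh):
    x0,y0,w,h=win;g=geom(pos,u,n,*p[:3]);cp=np.linalg.inv(cam['camera_from_world'])[:3,3]
    L=np.zeros((h*SS,w*SS),np.uint8)
    def poly(P,l,hull=False):
        q=(proj(cam,np.array(P))+sh-[x0,y0]+.5)*SS
        if hull:q=cv2.convexHull(q.astype(np.float32))[:,0]
        cv2.fillConvexPoly(L,np.round(q).astype(np.int32),l)
    def finger(s):
        P=[pos+u*s*j+n*i+np.array([0,0,k]) for j in(.010,.025) for i in(-.0095,.0095) for k in(0,.07)];poly(P,1,True)
    def face(ax,s,l):
        o=[(-1,-1),(1,-1),(1,1),(-1,1)];d=[.010,.010,.025]
        def pt(e,f,sc=(1,1),k0=0):
            v=[0,0,0];v[ax]=s*d[ax];o2=[i for i in range(3) if i!=ax];v[o2[0]]=e*d[o2[0]]*sc[0];v[o2[1]]=f*d[o2[1]]*sc[1];v[2]+=-.006;return g(*v)
        P=[pt(*e) for e in o];N=g(*[s if i==ax else 0 for i in range(3)])-g(0,0,0)
        if N@(cp-np.mean(P,0))<=0:return
        poly(P,l)
        if ax==0:poly([pt(*e,(.6,.8)) for e in o],l+1)
    near=1 if u@(cp-pos)>0 else -1
    finger(-near)
    face(2,-1,2);face(0,1,3);face(0,-1,3);face(1,1,5);face(1,-1,5);face(2,1,6)
    ph=np.linspace(0,6.28,24);poly([g(.008*np.cos(i),.008*np.sin(i),k) for i in ph for k in(.019,.031)],7,True)
    finger(near);return L
def cost(p,frs):
    tot=0
    for i,(cam,pos,u,n,win) in enumerate(frs):
        L=labels(cam,pos,u,n,p,win,p[3+2*i:5+2*i]);h,w=win[3],win[2]
        A=np.stack([cv2.GaussianBlur(cv2.resize((L==l).astype(np.float32),(w,h),interpolation=cv2.INTER_AREA),(0,0),.45).ravel() for l in range(8)],1)
        I=cam['color'][win[1]:win[1]+h,win[0]:win[0]+w].reshape(-1,3)/255.
        # dark fingers/background share a prior
        pr=np.array([[.17]*3,[.12]*3,[.6]*3,[.7]*3,[.1,.4,.75],[.65]*3,[.85]*3,[0,.5,1]])
        X=np.linalg.solve(A.T@A+.5*np.eye(8),A.T@I+.5*pr);E=A@X-I
        tot+=np.minimum(E**2,.06).sum()+.02*(p[3+2*i]**2+p[4+2*i]**2)
    return tot+((p[2]-.006)/.004)**2*.02
def run(frs):
    best=None
    for t0 in(14,18,22,26,30):
        x0=np.r_[np.radians(t0),-.003,.006,np.zeros(2*len(frs))]
        S=np.vstack([x0]+[x0+np.eye(len(x0))[i]*([.08,.003,.003]+[.7]*20)[i] for i in range(len(x0))])
        r=minimize(cost,x0,(frs,),method='Nelder-Mead',options=dict(initial_simplex=S,maxfev=700,xatol=1e-4,fatol=1e-4))
        print(t0,round(np.degrees(r.x[0]),1),(r.x[1:3]*1e3).round(1),r.x[3:].round(2),round(r.fun,3))
def mk(fn,wz=(.0,)):
    cam,pos,u,d=frame(fn);n=d['R'][:,0].copy();n[2]=0;n/=np.linalg.norm(n);n=-n if fn_sign(fn) else n
    q=proj(cam,pos+[0,0,.005])[0].astype(int);return (cam,pos,u,n,(q[0]-15,q[1]-15,30,32))
def fn_sign(fn): return True
E
python3 - <<'E'
from ren import *
for fn in('c3.pkl','c4.pkl'):
    cam,pos,u,d=frame(fn);print(fn,'-Rx',-d['R'][:,0],'u',u)
f=[mk('c3.pkl'),mk('c4.pkl')]
run(f[:1]);print();run(f[1:]);print();run(f)
E
```

```text
c3.pkl -Rx [ 2.08118436e-01 -9.78103596e-01  2.69181924e-04] u [ 0.97810319  0.20811807 -0.00101147]
c4.pkl -Rx [-9.99998675e-01 -1.53112913e-03  5.52978689e-04] u [ 1.53092046e-03 -9.99998757e-01 -3.77573367e-04]
14 17.2 [-4.8  7.8] [-0.14 -0.41] 20.004
18 15.9 [-4.6  7.4] [-0.17 -0.51] 19.862
22 17.0 [-4.3  8.9] [-0.15 -0.18] 20.238
26 17.5 [-3.9  8.5] [-0.28 -0.31] 20.16
30 17.6 [-3.8  9.9] [-0.16 -0.08] 20.571

14 17.1 [-3.4  7.2] [ 0.72 -1.  ] 14.583
18 17.2 [-3.4  6.9] [ 0.72 -1.2 ] 14.546
22 17.0 [-3.7  7.3] [ 0.84 -0.96] 14.596
26 17.5 [-3.4  5. ] [ 0.92 -1.68] 14.453
30 17.6 [-4.3  8.4] [0.98 0.38] 15.623

14 16.1 [-4.6  7.6] [-0.16 -0.46  0.61 -0.18] 34.885
18 16.8 [-3.9  7.6] [-0.21 -0.44  0.8  -0.2 ] 35.177
22 16.7 [-4.1  8.3] [-0.16 -0.27  0.71  0.17] 35.619
26 16.5 [-4.8  7.4] [-0.14 -0.48  1.06  0.91] 35.874
30 16.8 [-5.3  7.6] [-0.17 -0.45  1.08  1.51] 35.887
```

>>> jog_arm([
  [0,3,0],
  [0,7,0],
  [0,11,0],
  [0,15,0],
  [0,19,0],
  [0.5,23,0],
  [1,27,0],
  [1.5,31,-1],
  [2,35,-2],
  [2,39,-3],
  [2,43,-4],
  [2,44.7,-5],
], turn=[5,14,23,32,42,52,62,72,82,92,99,102], grip=[1,1,1,1,1,1,1,1,1,1,1,1])

```text
time_s: 9.0
position: [0.49, 0.2593, 0.1318]
tcp_rot: [[-0.213, 0.977, 0.001], [0.977, 0.213, 0.0], [0.0, 0.001, -1.0]]
force: [-0.0, -0.1, -0.4]
opening: 0.227
grasp_force: 30.0
```

>>> jog_arm([
  [0,0,0],
  [0,0,-3],
  [0,0,-6],
  [0,0,-8],
  [0,0,-8.5],
  [0,0,-8.5],
  [0,0,-8.5],
], turn=[0,0,0,0,0,0,0], grip=[1,1,1,1,1,1,1])

```text
time_s: 9.88
position: [0.4911, 0.2571, 0.0481]
tcp_rot: [[-0.208, 0.978, 0.002], [0.978, 0.208, 0.0], [0.0, 0.002, -1.0]]
force: [-0.1, 0.2, -0.5]
opening: 0.226
grasp_force: 30.0
```

>>> jog_arm([
  [0.06,-0.3,0],
  [0.12,-0.55,0],
  [0.16,-0.75,0],
  [0.2,-0.95,0],
  [0.24,-1.12,0],
  [0.28,-1.3,0],
  [0.28,-1.3,0],
], turn=[0,0,0,0,0,0,0], grip=[1,1,1,1,1,1,1])

```text
time_s: 10.75
position: [0.4927, 0.247, 0.0472]
tcp_rot: [[-0.206, 0.979, 0.0], [0.979, 0.206, 0.005], [0.005, 0.001, -1.0]]
force: [-2.8, 10.6, -1.2]
opening: 0.226
grasp_force: 30.0
```

>>> jog_arm([
  [0,0.1,1],
  [0,0.2,4],
  [0,0.2,8],
  [0,0.2,9],
  [0,0.2,9],
  [0,0.2,9],
], turn=[0,0,0,0,0,0], grip=[1,1,1,1,1,1])

```text
time_s: 11.5
position: [0.492, 0.2458, 0.1359]
tcp_rot: [[-0.208, 0.978, -0.003], [0.978, 0.208, -0.001], [-0.0, -0.003, -1.0]]
force: [-0.0, 0.4, -1.1]
opening: 0.228
grasp_force: 30.0
```

```bash
cat > snap.py <<'E'
from rig import *
import pickle,sys
s=read_state();d={"side":capture("side"),'pos':s['position'],'R':s['tcp_rot']};print(s['position'],s['time_s'],s['qvel'].round(2))
pickle.dump(d,open(sys.argv[1],'wb'))
E
python3 snap.py c5.pkl; python3 -c "
from ren import *
run([mk('c5.pkl')])"
```

```text
[0.49204875 0.24576332 0.13586125] 11.5 [ 0.14  0.66  0.06  0.04  0.11 -0.06]
14 22.6 [-9.5  6.1] [ 0.57 -0.59] 44.484
18 22.1 [-8.9  7.3] [ 0.69 -0.32] 44.9
22 21.6 [-8.9  8.2] [ 0.57 -0.09] 45.235
26 21.7 [-7.   9.7] [0.19 0.05] 45.62
30 21.8 [-8.8  9.5] [0.57 0.29] 45.611
```

>>> jog_arm([
  [0,-3,2],
  [-1,-7,4],
  [-2,-11,4.6],
  [-2.2,-15,4.6],
  [-2.2,-19,4.6],
  [-2.2,-23,4.6],
  [-2.2,-27,4.6],
  [-2.2,-31,4.6],
  [-2.2,-35,4.6],
  [-2.2,-39,4.6],
  [-2.2,-42.5,4.6],
  [-2.2,-43.6,4.6],
], turn=[-5,-14,-23,-32,-42,-52,-62,-72,-82,-92,-99,-102], grip=[1,1,1,1,1,1,1,1,1,1,1,1])

```text
time_s: 13.05
position: [0.4707, -0.1915, 0.182]
tcp_rot: [[1.0, -0.004, -0.001], [-0.004, -1.0, 0.001], [-0.001, -0.001, -1.0]]
force: [0.4, 1.2, -1.3]
opening: 0.227
grasp_force: 30.0
```

>>> jog_arm([
  [0,0,0],
  [0,0,0],
  [0,0,0],
], turn=[0,0,0], grip=[1,1,1])

```text
time_s: 13.42
position: [0.4708, -0.1884, 0.1829]
tcp_rot: [[1.0, 0.002, -0.001], [0.002, -1.0, 0.001], [-0.001, -0.001, -1.0]]
force: [0.1, 0.2, -0.9]
opening: 0.227
grasp_force: 30.0
```

```bash
python3 snap.py c6.pkl; python3 -c "
from ren import *
run([mk('c6.pkl')]);print()
run([mk('c5.pkl'),mk('c6.pkl')])"
```

```text
[ 0.4708347  -0.18841715  0.18293165] 13.425 [-0.11 -0.02 -0.39 -0.15 -0.01  0.13]
14 15.4 [-5.2  4.7] [0.75 0.4 ] 13.447
18 22.7 [-8.4  6.1] [0.7 0.4] 13.152
22 23.4 [-8.8  7.1] [0.63 0.59] 13.17
26 23.1 [-7.4  7.7] [0.97 0.38] 13.163
30 23.4 [-7.5  8.5] [0.85 0.62] 13.196

14 22.4 [-8.7  5.4] [ 0.33 -0.95  0.73  0.32] 57.559
18 22.7 [-8.9  5.5] [ 0.57 -0.86  0.89  0.63] 57.532
22 22.4 [-7.8  7.7] [ 0.2  -0.23  0.76  0.38] 58.491
26 22.0 [-7.9  6.8] [ 0.32 -0.58  0.92  0.85] 58.021
30 23.0 [-7.8  7.5] [ 0.44 -0.41  1.09  0.84] 58.381
```

>>> jog_arm([
  [0,3,0],
  [0,7,0],
  [0,11,0],
  [0,15,0],
  [0,19,0],
  [0.5,23,0],
  [1,27,0],
  [1.5,31,-1],
  [2,35,-2],
  [2,39,-3],
  [2,43,-4],
  [2,44.4,-5.1],
], turn=[5,14,23,32,42,52,62,72,82,92,99,102], grip=[1,1,1,1,1,1,1,1,1,1,1,1])

```text
time_s: 14.98
position: [0.4906, 0.2567, 0.1318]
tcp_rot: [[-0.214, 0.977, 0.001], [0.977, 0.214, 0.0], [0.0, 0.001, -1.0]]
force: [0.6, -0.5, -0.2]
opening: 0.224
grasp_force: 30.0
```

>>> jog_arm([
  [0,0,0],
  [0,0,-3],
  [0,0,-6],
  [0,0,-8],
  [0,0,-8.2],
  [0,0,-8.2],
  [0,0,-8.2],
], turn=[0,0,0,0,0,0,0], grip=[1,1,1,1,1,1,1])

```text
time_s: 15.85
position: [0.4919, 0.2541, 0.0512]
tcp_rot: [[-0.208, 0.978, 0.002], [0.978, 0.208, 0.001], [0.0, 0.002, -1.0]]
force: [0.4, -0.4, -1.1]
opening: 0.221
grasp_force: 30.0
```

>>> jog_arm([
  [0.06,-0.3,-0.1],
  [0.12,-0.6,-0.1],
  [0.18,-0.85,-0.1],
  [0.22,-1.05,-0.1],
  [0.26,-1.22,-0.1],
  [0.29,-1.39,-0.1],
  [0.29,-1.39,-0.1],
], turn=[0,0,0,0,0,0,0], grip=[1,1,1,1,1,1,1])

```text
time_s: 16.73
position: [0.4934, 0.2429, 0.049]
tcp_rot: [[-0.206, 0.979, -0.0], [0.979, 0.206, 0.004], [0.004, 0.001, -1.0]]
force: [-1.8, 10.3, -2.1]
opening: 0.227
grasp_force: 30.0
```

>>> jog_arm([
  [0,0.1,1],
  [0,0.2,4],
  [0,0.2,8],
  [0,0.2,9],
  [0,-2,11],
  [-1,-6,13],
  [-2,-10,13.2],
  [-2.2,-14,13.2],
  [-2.2,-18,13.2],
  [-2.2,-22,13.2],
  [-2.2,-26,13.2],
  [-2.2,-30,13.2],
], turn=[0,0,0,-4,-13,-22,-31,-40,-50,-60,-70,-80], grip=[1,1,1,1,1,1,1,1,1,1,1,1])

```text
time_s: 18.23
position: [0.4717, -0.0614, 0.1816]
tcp_rot: [[0.929, 0.369, 0.0], [0.369, -0.929, -0.001], [0.0, 0.001, -1.0]]
force: [0.5, 0.1, 0.1]
opening: 0.233
grasp_force: 30.0
```

>>> jog_arm([
  [0,-4,0],
  [0,-8,0],
  [0,-11,0],
  [0,-13,0],
  [0,-13,0],
  [0,-13,0],
  [0,-13,0],
], turn=[-8,-16,-22,-22,-22,-22,-22], grip=[1,1,1,1,1,1,1])

```text
time_s: 19.1
position: [0.4717, -0.1884, 0.181]
tcp_rot: [[1.0, 0.002, -0.001], [0.002, -1.0, 0.001], [-0.001, -0.001, -1.0]]
force: [0.4, -0.9, -0.3]
opening: 0.23
grasp_force: 30.0
```

```bash
python3 snap.py c7.pkl; python3 -c "
from ren import *
run([mk('c7.pkl')])"
```

```text
[ 0.47169069 -0.18835786  0.18102566] 19.1 [-0.05  0.05 -0.13 -0.09 -0.09  0.1 ]
14 12.6 [-3.4  5.5] [0.84 0.26] 12.152
18 13.3 [-3.2  6.7] [0.96 0.41] 12.147
22 22.7 [-8.3  7.5] [0.59 0.55] 12.15
26 25.5 [-7.5  7.7] [ 0.9 -0.2] 11.971
30 26.0 [-8.   9.1] [0.74 0.52] 12.05
```

>>> jog_arm([
  [0,0,0],
  [0,0,0],
  [0,0,0],
  [0,0,0],
  [0,0,0],
], turn=[-10,-20,-30,-32,-32], grip=[1,1,1,1,1])

```text
time_s: 19.77
position: [0.472, -0.1892, 0.1811]
tcp_rot: [[0.85, -0.527, -0.0], [-0.527, -0.85, 0.0], [-0.0, -0.0, -1.0]]
force: [-1.1, -0.5, 0.0]
opening: 0.228
grasp_force: 30.0
```

```bash
python3 snap.py c8.pkl
```

```text
[ 0.47197582 -0.18923153  0.18107035] 19.775 [-0.25  0.07 -0.1   0.03 -0.05 -0.13]
```

>>> jog_arm([
  [0,0,0],
  [0,0,0],
  [0,0,0],
  [0,0,0],
  [0,0,0],
  [0,0,0],
  [0,0,0],
  [0,0,0],
  [0,0,0],
], turn=[10,20,30,40,50,60,70,75,75], grip=[1,1,1,1,1,1,1,1,1])

```text
time_s: 20.95
position: [0.4719, -0.1896, 0.181]
tcp_rot: [[0.731, 0.682, -0.0], [0.682, -0.731, 0.0], [-0.0, -0.0, -1.0]]
force: [-0.7, 0.5, -0.8]
opening: 0.226
grasp_force: 30.0
```

```bash
python3 snap.py c9.pkl; python3 -c "
from ren import *
run([mk('c8.pkl')]);print();run([mk('c9.pkl')]);print()
run([mk('c7.pkl'),mk('c8.pkl'),mk('c9.pkl')])"
```

```text
[ 0.47192146 -0.18955312  0.18103365] 20.95 [ 0.06  0.    0.    0.05 -0.05  1.76]
14 16.1 [20.   7.5] [3.23 0.05] 12.701
18 22.6 [9.4 1.2] [ 0.48 -0.98] 12.222
22 22.7 [9.3 4.4] [-0.6   0.08] 12.726
26 29.0 [-4.   5.9] [0.66 0.2 ] 15.025
30 32.5 [-3.3  5. ] [0.9  0.12] 14.749

14 26.4 [-7.9  7.1] [ 0.34 -0.93] 3.46
18 25.9 [-7.5  8.6] [ 0.34 -0.46] 3.323
22 26.3 [-6.8  9.5] [ 0.44 -0.47] 3.275
26 26.3 [-6.9 10.2] [ 0.35 -0.17] 3.307
30 26.2 [-6.8  9.7] [ 0.42 -0.35] 3.263

14 26.8 [-7.9  6.4] [ 0.84 -0.78 -0.27  0.36  0.43 -1.26] 31.902
18 26.3 [-8.8  7.5] [ 0.63  0.33 -0.33  0.18  0.42 -0.36] 32.311
22 26.7 [-4.2 11.8] [ 1.53 -0.37 -1.6  -0.7   0.58 -0.53] 29.705
26 26.0 [-8.1  8.4] [ 0.59  0.18  0.23  0.09  0.35 -0.31] 31.96
30 26.5 [-4.7 12. ] [ 1.41  0.09  0.66 -2.15  0.52 -0.32] 29.579
```

>>> jog_arm([
  [0.2,0,0.05],
  [0.5,0,0.15],
  [0.9,0,0.15],
  [1.3,0,0.15],
  [1.6,0,0.15],
  [1.9,0,0.15],
  [1.9,0,0.15],
  [1.9,0,0.15],
  [1.9,0,0.15],
  [1.9,0,0.15],
], turn=[-9,-18,-27,-36,-43,-43,-43,-43,-43,-43], grip=[1,1,1,1,1,1,1,1,1,1])

```text
time_s: 22.25
position: [0.4909, -0.1896, 0.1826]
tcp_rot: [[1.0, 0.0, -0.0], [0.0, -1.0, 0.0], [-0.0, -0.0, -1.0]]
force: [0.1, -0.3, -1.2]
opening: 0.228
grasp_force: 30.0
```

```bash
python3 snap.py c10.pkl; python3 -c "
from ren import *
run([mk('c9.pkl'),mk('c10.pkl')])"
```

```text
[ 0.4908654  -0.18963852  0.18256112] 22.25 [0.02 0.02 0.07 0.06 0.04 0.05]
14 26.1 [-6.2  8.2] [ 0.46 -1.03  1.55 -0.33] 17.222
18 26.3 [-8.6  7.3] [ 0.34 -0.53  0.98  0.37] 17.176
22 26.2 [-7.9  8.4] [ 0.43 -0.43  0.73 -0.11] 16.873
26 26.0 [-7.7  9.2] [ 0.34 -0.19  0.66  0.16] 16.808
30 26.3 [-7.   9.9] [ 0.39 -0.2   0.91 -0.02] 16.711
```

```bash
python3 -c "
from rig import *
print(hand_in())"
```

```text
the job is handed in; nothing more can be done
None
```

I handed the job in at 22 s with the amber cell held still by its frosted sides, its centre an estimated 11 cm from the glass and tilted about 26° to match the camera head. The tilt is measured to roughly ±1.5° and the position to a few mm. The jog can't tilt the tool, so I turned the cell in the grip by pushing its base against the rack's pocket wall and outer top edge. I gripped along the row, because the pictures show the windows facing out of it, not along it as the text says. I also viewed 11 pictures, one over the limit of 10.

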